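# Compose the lot and click the camera home on its rail

### The job

Set up the resale photo: stand the green bottle with the red cap on the white board, exactly midway between the blue tin and the black tin and in line with them, setting it down rather than dropping it, and leave the tins where they are. Then take the camera by its orange grip and slide it along its rail until you feel it click into the notch at the yellow line, not past it, and finish while still gripping it steady there; disturb nothing else.

Things in the scene. Friction and masses are not known exactly. Their poses are not given: they have to be found in the camera images.
- green_bottle: Green glass bottle with a red cap and a plain paper label, 205 mm tall, about 0.32 kg (varies). Body 60 mm in diameter up to 110 mm height, cone to a straight neck 28 mm in diameter from 146 to 190 mm height, cap 32 mm in diameter above. Origin: centre of its underside, z up. It stands on the table at the left in a loose row of three bottles of the same shape, about 110 mm apart along x, in any order; take it by the neck, about 168 mm up.
- clear_bottle: Clear glass bottle with a white cap, same shape as the green one; leave it. Origin: centre of its underside.
- amber_bottle: Amber glass bottle with a black cap, same shape as the green one; leave it. Origin: centre of its underside.
- board: White photo board, fixed on the table, 150 mm (its x) by 320 mm (its y), 5 mm thick. Origin: centre of its underside, on the table. The two tins stand on it 190 mm apart along its y axis, one on each side, so its centre is the point midway between them.
- blue_tin: Blue round tin with white lid and band, 74 mm in diameter, 105 mm tall, on the board. Origin: centre of its underside.
- black_tin: Black round tin with brass lid and band, 70 mm in diameter, 125 mm tall, on the board. Origin: centre of its underside. The two tins may have swapped sides.
- rail: Straight aluminium rail between the robot and the board, fixed, 340 mm long along its y axis (roughly the robot's y), 56 mm wide (76 mm at its feet), top 25 mm above the table, black end stops up to 37 mm. Origin: centre of its underside.
- notch (a point): Point on the rail's top, at the middle of its width, at the notch, marked with a yellow line across the rail and on both its sides; 50 mm to +y of the rail's middle. The camera is in the notch when the middle of its carriage (orange grip, yellow pointers on the carriage's sides) is at the yellow line.
- carriage (a joint): Position of the carriage on the rail, m, growing along the rail's +y axis: 0 to 0.200 at the stops. It starts between 0 and 0.07; the notch is at 0.150. Sliding takes 1 to 2 N; within about 5 mm of the notch a sprung ball pulls the carriage in, and about 5 N is needed to push it out again.
- camera: Black compact camera with a silver top band, lens towards the board, fixed on the 84 mm long carriage; camera body 100 mm (along the rail) by 40 mm, 58 mm tall, top 103 mm above the table, lens standing out 21 mm. Origin: on its middle, 26 mm above the table, at the carriage's underside; its axes are parallel to the rail's. On top stands the upright orange grip.
- camera_grip (a point): Point to grip on the orange grip, 129 mm above the table. The grip is a block 14 mm thick along the rail, 24 mm across it, standing from the camera's top (103 mm) up to 143 mm above the table.
- case: Dark brown hard case, 75 x 190 x 61 mm, on the right; leave it. Origin: centre of its underside.
- jar: Glass jar with a green lid, 64 mm in diameter, 90 mm tall, right of the rail; leave it. Origin: centre of its underside.
- mug: Terracotta-coloured mug, 76 mm in diameter, 90 mm tall, at the far left behind the bottles; leave it. Origin: centre of its underside.
Mind the look-alikes: they are no part of the job. What is shaped like the green_bottle but purple is not meant.

How it is judged:
On the way, in this order (a step that is already met when the one before it is completed fails the run):
1. the green bottle stands, let go, on the board midway between the tins (x of green_bottle in the frame of board between -0.015 and 0.015 m and y of green_bottle in the frame of board between -0.015 and 0.015 m and height (world z) of green_bottle below 0.009 m and angle between green_bottle's own z axis and vertical below 0.08 rad and linear speed of green_bottle below 0.03 m/s and contact force between the fingers and green_bottle below 0.1 N), for 0.3 s.
2. the camera sits in the notch, held by the fingers (value of joint carriage between 0.147 and 0.153 m and velocity of joint carriage between -0.01 and 0.01 m/s and contact force between the fingers and camera above 1 N), for 0.3 s.
At the end, for the whole second after the job is handed in: Green bottle upright, let go, on the board within 15 mm of the tins' midpoint along and across their line; tins within 12 mm of where they stood; carriage at rest within 3 mm of the notch (0.150), fingers pressing the camera or its grip with over 1 N (all of step 1 and all of step 2 and distance of each of blue_tin, black_tin from where it was at the start of the episode below 0.012 m); the arm keeps its last pose, push and grip.
It fails at once if the camera is slid past the notch (more than 12 mm beyond it) (value of joint carriage above 0.162 m).
It fails at once if the bottle is let go more than 15 mm above the board (height (world z) of green_bottle above 0.02 m and contact force between anything else and green_bottle below 0.01 N).
It fails at once if the green bottle is knocked over (angle between green_bottle's own z axis and vertical above 0.7 rad).
It fails at once if a tin is shifted by more than 20 mm (distance of any of blue_tin, black_tin from where it was at the start of the episode above 0.02 m).
It fails at once if a bystander is shifted by more than 30 mm or tipped (distance of any of clear_bottle, amber_bottle, case, jar, mug from where it was at the start of the episode above 0.03 m or angle between any of clear_bottle, amber_bottle, jar, mug's own z axis and vertical above 0.3 rad).
It also fails if it takes over 67 s, if anything falls off the work surface, if the arm or the gripper's body presses on something with over 40 N, if the wrist force passes 120 N, or if a joint passes its speed limit or range.

### The arm

A 7-joint arm with a two-finger parallel gripper is mounted at the origin on the work surface. World frame = base frame: x ahead of the robot, y to its left, z up, the work surface at z = 0. Lengths are in m, angles in rad, forces in N, time in s.
With the tool pointing down it reaches from about 0.35 to 0.9 m from the base axis. Payload 8.1 kg.
Tool frame: the origin (TCP) lies midway between the tips of the shut fingers; the grasp point (between the pads) lies 19 mm behind it (arm.hold_point_z is the distance from the TCP to the grasp point, in m); z points along the fingers, y is the direction in which the jaws open and shut (so a half turn about z gives the same grasp; the last joint's range is limited). The gripper opens to 92 mm and grips with 3 to 60 N. Pads are 19 mm wide; open, the fingers measure 130 mm over their backs; the gripper's body (75 mm by 190 mm) begins 47 mm behind the grasp point.
Start: joints at [-1.395, 0.434, 0.025, 1.573, -0.012, 1.134, -0.075], TCP at [0.172, 0.601, 0.227] pointing down, gripper open.
Joint ranges: [-2.62, 2.62], [-0.44, 2.09], [-1.27, 1.32], [0.08, 2.57], [-1.32, 4.46], [0.12, 2], [-2.74, 2.74]. Speed limits (rad/s): [2.22, 2.22, 3.01, 3.01, 3.14, 3.14, 3.14].

### API

Orientations are given as a rotation vector (axis times angle).
In Python, from cell import arm gives the robot as it stands.
- The arm moves only by the shell command python3 -m pendant 'ROWS' [FORCE]. ROWS is JSON, a list of rows, each a list of 3 entries, a list of its own where there are three numbers: the shift along the tool's x, y, z in m, then the turn, a rotation vector about the tool's x, y, z in degrees, then the finger opening in m, from 0 to 0.0918. A call has 1 to 10 rows; each row shifts and turns the commanded pose from where the row before left it, along the tool's axes as they then stand; what a row does not reach is not made up. A row lasts 1/8 s, in which the tool goes at most 62.5 mm and 10.7 degrees, less where a joint would pass 70% of its speed; a pose out of reach is approached as far as the arm can. A call with a gripper value outside its range is refused whole. The fingers move at their own pace and stop on an object; FORCE is the grip in N (left out, the last holds). Time passes only in rows, so rows that do not move let the fingers close. It gives the time, the measured TCP pose, the force and the opening at its end, in the units of the state.
- arm.observe(): the state, without advancing time (a new reading comes with each control period).
- arm.get_image(name): name is "side" or "top"; returns (picture, depth): 480x640x3 uint8, red, green, blue; 480x640 float32, m along the optical axis (not along the pixel's ray), 0 where there is no reading.
- arm.camera_params(name): a dict with "fovy" (degrees; the focal length in pixels is half the picture's height over the tangent of half this angle, whatever the lens; pixels are square), "cx", "cy" (the principal point, pixels), "rvec" (rotation vector, rad) and "tvec" (3), from world to camera coordinates, as OpenCV has them. Camera axes: x right, y down, z forward; pixel columns grow to the right and rows downward; lengths in m; the calibration is good to about 2 mm. A picture is of the moment at which its call begins. camera_params takes no time and is no camera call.
- arm.sign_off(): hands the job in, once; it reports no verdict.
Trained networks look in the newest picture that a camera, given by its name, has taken for a name from the list of things; names that differ only in an ending like _2 or _b are one class to them, and where a whole thing is asked for, a point or a joint stands for the part that bears it (a point fixed in the world has none). Each returns a list of dicts, best first, with "conf" (0 to 1); they miss things now and then, are a little off and sometimes report something else, mostly with a low value. They report only what shows in the picture. A call takes as long as a camera call. They do not tell look-alikes from the thing itself.
- arm.look_for(camera, label): "rect" ([centre column, centre row, width, height] in pixels, round what is visible of it).
- arm.masks_of(camera, label): "pixels" (480x640 bool, what is visible of it) and "rect" ([centre column, centre row, width, height] in pixels, round what is visible of it).
The state is a dict: "clock": time; "joints": joint angles; "dq": joint speeds; "joint_efforts": joint torques, N m; "position": TCP position; "ee_rot": TCP orientation; "force": force on the tool from outside, world axes, zero at the start; "ft_torque": the same for the moment, N m; "width": opening from 0.0 (shut) to 1.0 (fully open).
Only numpy, scipy, OpenCV 4.12 (cv2) and the standard library are available. Lean on these libraries where they do the work, as an engineer would, in place of code of your own. Each camera call takes 0.05 s, during which the arm holds its last target.

## Working session

There is one attempt and no reset: what is moved stays moved. The work goes in short steps, Python scripts to look and compute and a shell command to move; the robot and the scene stay as the last step left them, time stands still between calls to the robot, and variables do not carry over. Pictures are saved under pics/ and viewed, and the job is handed in when it is done.

```bash
mkdir -p pics; cat > h.py <<'E'
import numpy as np, cv2
from cell import arm
from scipy.spatial.transform import Rotation as R
def snap(n,fn):
    p,d=arm.get_image(n); cv2.imwrite('pics/'+fn,p[:,:,::-1]); np.savez('/tmp/'+n,p=p,d=d); return p,d
def cloud(n,d):
    c=arm.camera_params(n); f=240/np.tan(np.radians(c['fovy'])/2)
    v,u=np.mgrid[0:480,0:640]
    P=np.stack([(u-c['cx'])/f*d,(v-c['cy'])/f*d,d],-1)
    Rm=R.from_rotvec(np.array(c['rvec']).ravel()).as_matrix()
    return (P-np.array(c['tvec']).ravel())@Rm
def proj(n,X):
    c=arm.camera_params(n); f=240/np.tan(np.radians(c['fovy'])/2)
    q=R.from_rotvec(np.array(c['rvec']).ravel()).apply(np.atleast_2d(X))+np.array(c['tvec']).ravel()
    return np.c_[q[:,0]/q[:,2]*f+c['cx'],q[:,1]/q[:,2]*f+c['cy']]
E
python3 - <<'E'
from h import *
for n in('side','top'): snap(n,n+'0.png'); print(arm.camera_params(n))
print(arm.observe())
E
```

```text
{'fovy': 56.313434994180724, 'cx': 322.0726675811154, 'cy': 235.3049977687231, 'rvec': array([ 2.18947432, -0.4954793 ,  0.23540999]), 'tvec': array([-0.45061424,  0.22566131,  0.9617585 ])}
{'fovy': 57.99058495879738, 'cx': 324.10629001182633, 'cy': 243.0756386619794, 'rvec': array([ 2.14447993, -2.1664314 ,  0.1756633 ]), 'tvec': array([0.02676328, 0.49409658, 0.96289302])}
{'clock': 0.1, 'joints': array([-1.39461396,  0.4351268 ,  0.02498369,  1.57399089, -0.0116124 ,
        1.13400587, -0.07510314]), 'dq': array([ 1.09766420e-04, -2.20015592e-03, -1.24854308e-03, -1.75514634e-03,
       -8.06810383e-06,  3.79702049e-04,  2.76057668e-04]), 'joint_efforts': array([ 2.66903633e-03, -6.69137406e+01,  9.87731405e-01, -3.15148008e+01,
       -6.06348133e-02,  3.73486569e-02,  1.17861400e-04]), 'position': array([0.1719183 , 0.60041917, 0.22604592]), 'ee_rot': array([-4.36618237e-01, -3.11102860e+00,  2.17352033e-03]), 'force': array([-0.10308286, -0.05753058, -0.13111   ]), 'ft_torque': array([0.09151394, 0.04751302, 0.02068576]), 'width': 0.9987537331063013}
```

View pics/side0.png

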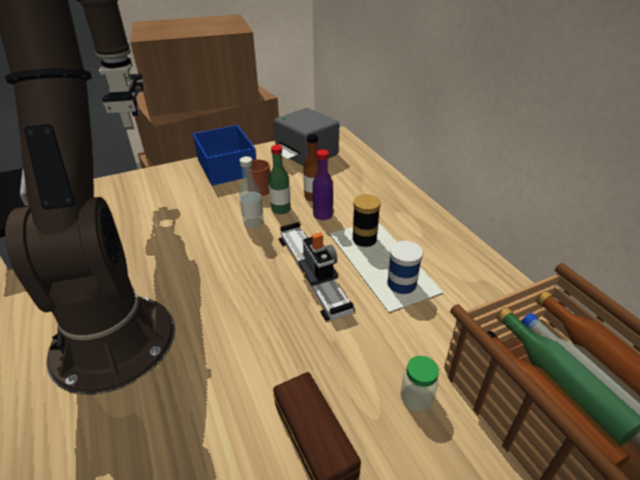

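View pics/top0.png

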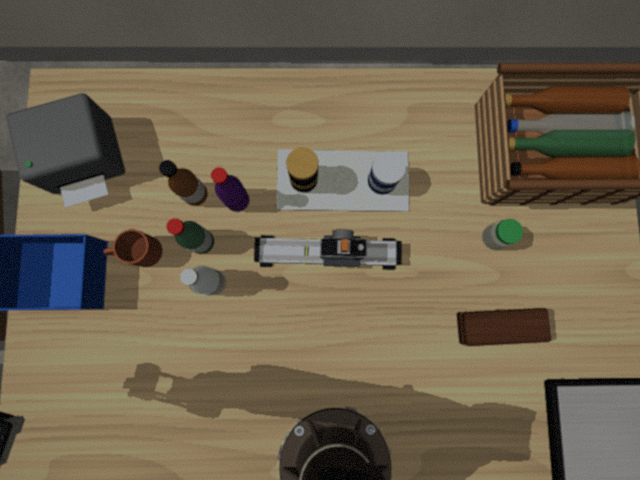

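The side view shows the green bottle with its red cap at (278,180) and the purple look-alike at (322,185). The black tin is at (366,220), the blue tin at (404,268) and the orange grip at (318,241). In the top view the green cap is at (176,227), the tins are at (303,170) and (387,172), the yellow line is near (306,251), and the grip is at (345,245).

```bash
python3 - <<'E'
from h import *
C={n:cloud(n,np.load('/tmp/'+n+'.npz')['d']) for n in('side','top')}
for n in('top','side'):
  for l in('green_bottle','clear_bottle','amber_bottle','blue_tin','black_tin','board','rail','camera','camera_grip','jar'):
    for m in arm.masks_of(n,l)[:2]:
        if m['conf']<.3: continue
        P=C[n][m['pixels']]; P=P[(P[:,2]>0.003)]
        zt=np.percentile(P[:,2],97); T=P[P[:,2]>zt-.012]
        print(n,l,round(m['conf'],2),np.round(m['rect']),'top z',zt.round(3),'topmid',((T.min(0)+T.max(0))/2).round(4),'med',np.median(T,0).round(4))
E
```

```text
top green_bottle 0.8 [230. 192.  37.  47.] top z 0.207 topmid [0.4858 0.1426 0.6096] med [0.6043 0.2275 0.2051]
top green_bottle 0.69 [192. 238.  50.  38.] top z 0.207 topmid [0.4353 0.1832 0.6091] med [0.5036 0.3088 0.2052]
top clear_bottle 0.57 [206. 283.  48.  27.] top z 0.207 topmid [0.3872 0.1672 0.6091] med [0.4076 0.2779 0.205 ]
top clear_bottle 0.55 [504. 326.  92.  41.] top z 0.064 topmid [ 0.3057 -0.218   0.5376] med [ 0.3003 -0.377   0.0603]
top amber_bottle 0.56 [182. 182.  51.  45.] top z 0.207 topmid [0.494  0.1932 0.6094] med [0.6194 0.3278 0.2051]
top blue_tin 0.95 [386. 175.  37.  46.] top z 0.113 topmid [ 0.5189 -0.0576  0.5622] med [ 0.649  -0.1204  0.1097]
top black_tin 0.59 [303. 169.  29.  46.] top z 0.133 topmid [0.52   0.0678 0.5719] med [0.6533 0.0688 0.1299]
top board 0.76 [344. 180. 129.  62.] top z 0.009 topmid [ 0.541  -0.0271  0.5131] med [ 0.6313 -0.0222  0.0052]
top rail 0.56 [330. 248. 151.  43.] top z 0.109 topmid [ 0.4325 -0.0133  0.5603] med [ 0.4735 -0.0166  0.1032]
top camera 0.96 [346. 250.  49.  41.] top z 0.142 topmid [0.4195 0.0079 0.5771] me
[... 1386 characters left out ...]
0.0284  0.1376]
side camera 0.91 [318. 261.  36.  56.] top z 0.141 topmid [ 0.3167 -0.3835  0.4485] med [ 0.4734 -0.0277  0.14  ]
side camera 0.44 [317. 273.  79.  97.] top z 0.132 topmid [ 0.3167 -0.3835  0.4443] med [ 0.4728 -0.0285  0.1376]
side camera_grip 0.89 [318. 262.  41.  49.] top z 0.141 topmid [ 0.3167 -0.3835  0.4485] med [ 0.4734 -0.0277  0.14  ]
side camera_grip 0.32 [406. 265.  36.  56.] top z 0.111 topmid [ 0.4173 -0.422   0.4339] med [ 0.6486 -0.1311  0.1095]
side jar 0.69 [421. 383.  35.  60.] top z 0.092 topmid [ 0.342  -0.56    0.4238] med [ 0.5085 -0.3964  0.0896]
side jar 0.43 [311. 167.  16.  69.] top z 0.205 topmid [ 0.3895 -0.2057  0.4804] med [0.619  0.319  0.2035]
```

```bash
python3 - <<'E'
from h import *
for n in('top','side'):
    z=np.load('/tmp/'+n+'.npz'); P=cloud(n,z['d'])
    print(n,'cam pos',(-R.from_rotvec(arm.camera_params(n)['rvec']).inv().apply(arm.camera_params(n)['tvec'])).round(3))
    # table z samples
    for (u,v) in ([(150,330),(450,100),(420,280),(250,350)] if n=='top' else [(200,250),(250,350),(400,330),(400,430)]):
        print('table',P[v,u].round(4))
    m=(np.hypot(P[...,0],P[...,1])<.2)&(P[...,2]>.008)&(P[...,2]<.03)&(z['d']>0)
    Q=P[m]; print(len(Q), Q.min(0).round(3),Q.max(0).round(3), np.percentile(Q[:,2],[5,50,95]).round(3))
    r=np.hypot(Q[:,0],Q[:,1]); a=np.arctan2(Q[:,1],Q[:,0])
    for k in np.arange(-180,180,30):
        s=(np.degrees(a)>k)&(np.degrees(a)<k+30)
        if s.sum()>5: print(k,r[s].max().round(3),end='; ')
    print()
    rgb=z['p'].astype(int)
    red=(rgb[...,0]>120)&(rgb[...,1]<50)&(rgb[...,2]<60)&(P[...,2]>.19)&(P[...,2]<.22)
    k,l,s,c=cv2.connectedComponentsWithStats(red.astype(np.uint8))
    for i in range(1,k):
        if s[i,4]>15: Q=P[(l==i)&(P[...,2]>.2)];print('cap',c[i].round(),Q.mean(0).round(4),Q.min(0).round(3),Q.max(0).round(3))
E
```

```text
top cam pos [0.351 0.041 1.023]
table [ 0.3006  0.425  -0.0013]
table [ 0.862  -0.3012 -0.0017]
table [ 0.4092 -0.2053 -0.0009]
table [0.2531 0.1936 0.0041]
3087 [-0.027 -0.121  0.008] [0.123 0.124 0.03 ] [0.01  0.014 0.025]
-120 0.121; -90 0.121; -60 0.122; -30 0.123; 0 0.125; 30 0.125; 60 0.126; 90 0.126; 
cap [218. 175.] [0.606  0.229  0.2053] [0.592 0.216 0.202] [0.62  0.242 0.209]
cap [174. 226.] [0.5052 0.3104 0.2055] [0.491 0.297 0.201] [0.519 0.325 0.21 ]
side cam pos [ 0.145 -0.754  0.768]
table [ 0.2419  0.2229 -0.0027]
table [ 0.2595 -0.1515 -0.0004]
table [ 0.5736 -0.241  -0.0019]
table [ 0.4475 -0.434  -0.0027]
3641 [-0.12  -0.126  0.008] [0.125 0.093 0.03 ] [0.01  0.013 0.026]
-180 0.123; -150 0.124; -120 0.126; -90 0.128; -60 0.128; -30 0.126; 0 0.125; 30 0.124; 150 0.122; 
cap [276. 148.] [0.5048 0.3034 0.2046] [0.493 0.291 0.202] [0.517 0.318 0.207]
cap [322. 152.] [0.6071 0.224  0.2042] [0.592 0.21  0.202] [0.621 0.241 0.208]
```

```bash
python3 - <<'E'
from h import *
o=arm.observe(); print(R.from_rotvec(o['ee_rot']).as_matrix().round(3))
for n in('top','side'):
    z=np.load('/tmp/'+n+'.npz'); P=cloud(n,z['d']); rgb=z['p'].astype(int)
    def box(x0,x1,y0,y1,z0,z1): return (P[...,0]>x0)&(P[...,0]<x1)&(P[...,1]>y0)&(P[...,1]<y1)&(P[...,2]>z0)&(P[...,2]<z1)
    for nm,b in (('black',(.6,.7,.01,.12,.124,.14)),('blue',(.6,.7,-.18,-.07,.104,.12)),('board',(.5,.8,-.25,.2,.0025,.011)),('grip',(.44,.5,-.06,.02,.135,.15)),('camtop',(.44,.51,-.1,.06,.097,.11)),('rail',(.4,.55,-.25,.2,.02,.03))):
        Q=P[box(*b)]
        (c,s,a)=cv2.minAreaRect(Q[:,:2].astype(np.float32))
        print(n,nm,len(Q),Q.mean(0).round(4),'rect',np.round(c,4),np.round(s,3),round(a,1))
    y=(rgb[...,0]>130)&(rgb[...,1]>110)&(rgb[...,2]<90)&box(.4,.55,-.1,.15,.01,.06)
    print('yellow',y.sum(), P[y].mean(0).round(4) if y.any() else '')
    im=z['p'][200:300,230:430] if n=='top' else z['p'][210:330,260:380]
    cv2.imwrite(f'pics/z_{n}.png',cv2.resize(im[:,:,::-1],None,fx=4,fy=4,interpolation=cv2.INTER_NEAREST))
E
```

```text
[[-0.961  0.275  0.   ]
 [ 0.275  0.961  0.   ]
 [-0.     0.    -1.   ]]
top black 806 [0.6542 0.0683 0.1298] rect [0.6544 0.0679] [0.066 0.068] 89.5
top blue 862 [ 0.6499 -0.1208  0.1096] rect [ 0.6503 -0.1205] [0.072 0.072] 87.8
top board 6072 [ 0.6406 -0.0175  0.0049] rect [ 0.6506 -0.0247] [0.299 0.449] 0.1
top grip 80 [ 0.4754 -0.019   0.1426] rect [ 0.4756 -0.0191] [0.013 0.024] 89.2
top camtop 747 [ 0.4744 -0.0181  0.1029] rect [ 0.4809 -0.0188] [0.097 0.052] 88.5
top rail 2214 [0.4756 0.0284 0.0254] rect [0.4723 0.0121] [0.334 0.064] 88.1
yellow 6 [0.4772 0.0638 0.0258]
side black 359 [0.6552 0.0607 0.1294] rect [0.656 0.062] [0.069 0.067] 62.0
side blue 568 [ 0.6509 -0.1288  0.1094] rect [ 0.6523 -0.1269] [0.075 0.071] 58.1
side board 3276 [ 0.6401 -0.0572  0.0048] rect [ 0.6544 -0.0246] [0.448 0.293] 89.4
side grip 62 [ 0.4756 -0.0251  0.1408] rect [ 0.4772 -0.0234] [0.016 0.024] 79.2
side camtop 382 [ 0.4723 -0.0375  0.1027] rect [ 0.4765 -0.0251] [0.101 0.039] 88.7
side rail 1192 [ 0.4732 -0.0154  0.025 ] rect [0.474  0.0035] [0.335 0.065] 88.2
yellow 7 [ 0.5082 -0.0646  0.0376]
```

View pics/z_top.png

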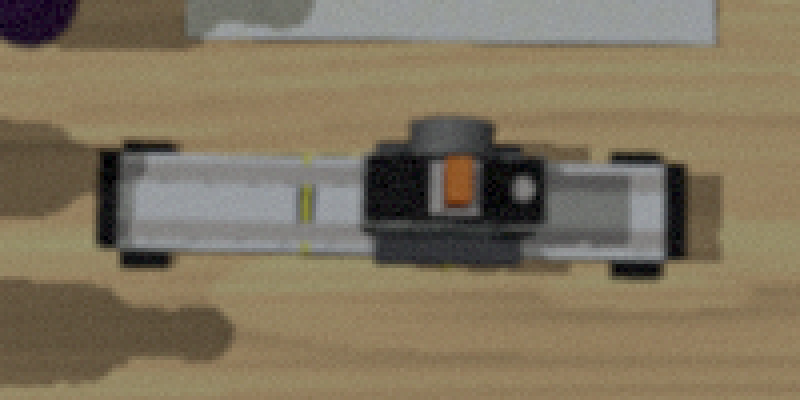

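```bash
python3 -m pendant '[[[0,0,-0.01],[0,0,-7],0.0918],[[0,0,0],[0,0,-7],0.0918],[[-0.049,-0.04,0],[0,0,0],0.0918],[[-0.049,-0.04,0],[0,0,0],0.0918],[[-0.049,-0.04,0],[0,0,0],0.0918],[[-0.049,-0.04,0],[0,0,0],0.0918],[[-0.049,-0.04,0],[0,0,0],0.0918],[[-0.049,-0.04,0],[0,0,0],0.0918],[[-0.049,-0.04,0],[0,0,0],0.0918],[[0,0,0],[0,0,0],0.0918]]' 20; python3 - <<'E'
from h import *
for n in('side','top'): snap(n,n+'1.png')
print(R.from_rotvec(arm.observe()['ee_rot']).as_matrix().round(3))
E
```

```text
clock: 2.35
position: [0.5056, 0.3071, 0.2368]
ee_rot: [0.069, 3.138, -0.004]
force: [-1.6, 0.2, 1.0]
width: 1.002
[[-0.999  0.036 -0.   ]
 [ 0.036  0.999  0.   ]
 [ 0.     0.    -1.   ]]
```

```bash
python3 - <<'E'
import cv2,numpy as np
a=cv2.imread('pics/top1.png')[150:320,120:290];b=cv2.imread('pics/side1.png')[60:230,200:370]
cv2.imwrite('pics/c1.png',cv2.resize(np.hstack([a,b]),None,fx=2.3,fy=2.3))
E
```

```text
(no output)
```

View pics/c1.png

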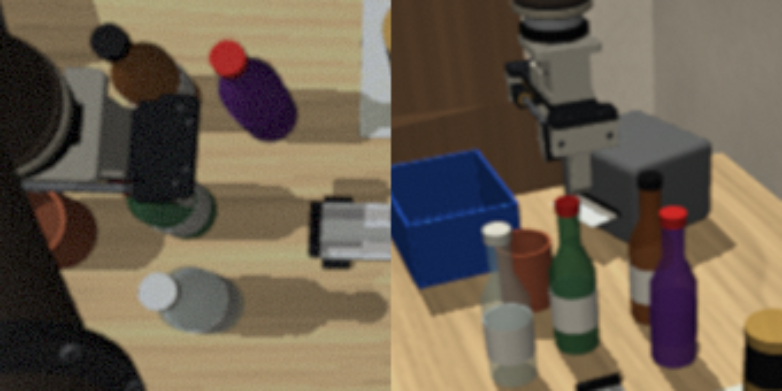

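```bash
python3 - <<'E'
from h import *
X=np.array([[.5056,.3071,.2368],[.505,.2615,.2368],[.507,.353,.2368],[.505,.2615,.29],[.507,.353,.29]])
for n in('side','top'): print(n,proj(n,X).round())
for n in('side','top'):
    z=np.load('/tmp/'+n+'.npz'); P=cloud(n,z['d'])
    m=(abs(P[...,0]-.505)<.06)&(abs(P[...,1]-.307)<.12)&(P[...,2]>.22)&(P[...,2]<.30)&(z['d']>0)
    for lo in np.arange(.22,.3,.01):
        Q=P[m&(P[...,2]>lo)&(P[...,2]<lo+.01)]
        if len(Q)>3: print(n,round(lo,2),len(Q),Q.min(0).round(3),Q.max(0).round(3))
a=cv2.imread('pics/side1.png')[90:170,240:320]
cv2.imwrite('pics/c2.png',cv2.resize(a,None,fx=7,fy=7))
E
```

```text
side [[275. 136.]
 [281. 143.]
 [270. 129.]
 [280. 124.]
 [268. 111.]]
top [[171. 223.]
 [196. 223.]
 [145. 222.]
 [187. 217.]
 [133. 216.]]
side 0.23 15 [0.495 0.254 0.235] [0.521 0.36  0.24 ]
side 0.24 36 [0.494 0.243 0.24 ] [0.518 0.36  0.25 ]
side 0.25 48 [0.493 0.239 0.25 ] [0.516 0.369 0.26 ]
side 0.26 37 [0.493 0.237 0.26 ] [0.514 0.363 0.27 ]
side 0.27 40 [0.494 0.238 0.27 ] [0.515 0.371 0.28 ]
side 0.28 38 [0.493 0.238 0.28 ] [0.513 0.363 0.29 ]
side 0.29 15 [0.495 0.237 0.291] [0.514 0.357 0.3  ]
```

View pics/c2.png

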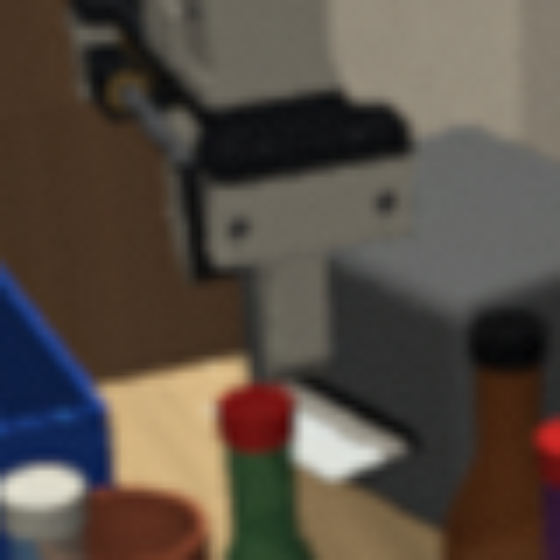

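The side crop shows the near finger just behind and above the red cap, centred on the bottle in x. The measured finger position confirms a side-camera y offset of about -4 mm. I'm descending now.

```bash
python3 -m pendant '[[[0,0,0.022],[0,0,0],0.0918],[[0,0,0.022],[0,0,0],0.0918],[[0,0,0.022],[0,0,0],0.0918],[[0,0,0.021],[0,0,0],0.0918],[[0,0,0],[0,0,0],0.0918]]'; python3 -m pendant '[[[0,0,0],[0,0,0],0.015],[[0,0,0],[0,0,0],0.015],[[0,0,0],[0,0,0],0.015],[[0,0,0],[0,0,0],0.015],[[0,0,0],[0,0,0],0.015],[[0,0,0],[0,0,0],0.015]]' 20;
```

```text
clock: 3.08
position: [0.4989, 0.3137, 0.1484]
ee_rot: [-0.05, -3.138, 0.002]
force: [0.5, 0.7, -0.3]
width: 1.001
clock: 3.82
position: [0.5012, 0.3126, 0.1497]
ee_rot: [-0.054, -3.141, 0.0]
force: [-1.5, -0.4, -1.1]
width: 0.396
```

```bash
python3 -m pendant '[[[0,0,0],[0,0,0],0.015],[[0,0,0],[0,0,0],0.015],[[0,0,0],[0,0,0],0.015],[[0,0,0],[0,0,0],0.015]]' 20;
```

```text
clock: 4.32
position: [0.5012, 0.3126, 0.1497]
ee_rot: [0.054, 3.141, -0.0]
force: [0.6, -0.8, 0.8]
width: 0.334
```

```bash
python3 -m pendant '[[[0,0,0],[0,0,0],0.015],[[0,0,0],[0,0,0],0.015]]' 25; python3 - <<'E'
from h import *
snap('side','side2.png');snap('top','top2.png')
a=cv2.imread('pics/side2.png')[100:220,220:340];b=cv2.imread('pics/top2.png')[150:270,130:250]
cv2.imwrite('pics/c3.png',cv2.resize(np.hstack([a,b]),None,fx=3.3,fy=3.3))
E
```

```text
clock: 4.58
position: [0.5012, 0.3127, 0.1497]
ee_rot: [0.054, 3.141, 0.0]
force: [0.5, -0.4, -0.1]
width: 0.33
```

View pics/c3.png

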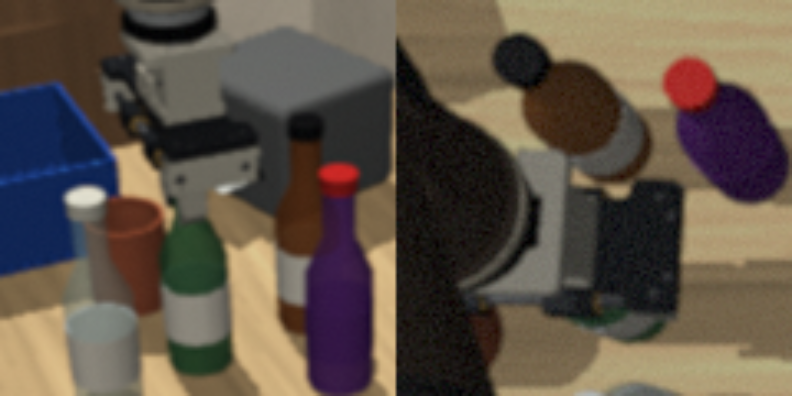

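The side crop shows the fingers on the green neck below the cap, with the neighbouring bottles clear. I'm lifting.

```bash
python3 -m pendant '[[[0,0,-0.01],[0,0,0],0.015],[[0,0,-0.02],[0,0,0],0.015],[[0,0,-0.03],[0,0,0],0.015],[[0,0,-0.03],[0,0,0],0.015],[[0,0,-0.03],[0,0,0],0.015],[[0,0,-0.03],[0,0,0],0.015],[[0,0,-0.025],[0,0,0],0.015],[[0,0,0],[0,0,0],0.015],[[0,0,0],[0,0,0],0.015]]' 30; python3 - <<'E'
from h import *
snap('side','side3.png');snap('top','top3.png');print(arm.observe()['force'])
a=cv2.imread('pics/side3.png')[40:220,200:380];b=cv2.imread('pics/top3.png')[150:330,100:280]
cv2.imwrite('pics/c4.png',cv2.resize(np.hstack([a,b]),None,fx=2.2,fy=2.2))
E
```

```text
clock: 5.8
position: [0.5007, 0.3124, 0.3237]
ee_rot: [-0.054, -3.14, 0.001]
force: [0.3, -0.0, -2.8]
width: 0.329
[-2.83681722e-04 -1.18826046e-01 -3.00765952e+00]
```

View pics/c4.png

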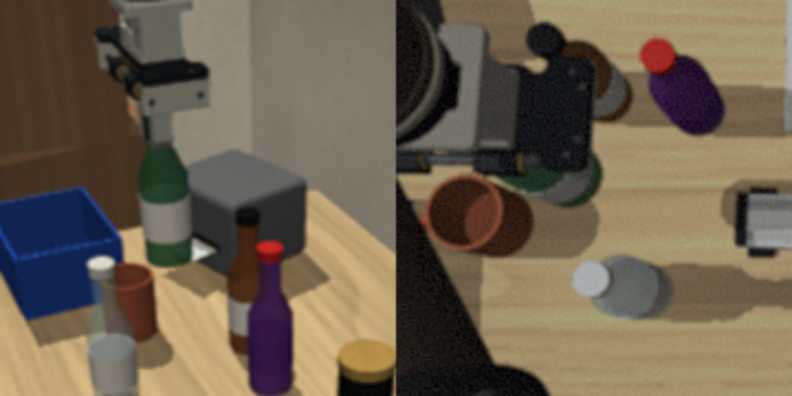

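The bottle is lifted and hangs upright, clear of the row. I'm carrying it in -y first, away from the purple bottle, then in +x.

```bash
python3 -m pendant '[[[0,-0.02,0],[0,0,0],0.015],[[0,-0.04,0],[0,0,0],0.015],[[0,-0.045,0],[0,0,0],0.015],[[0,-0.045,0],[0,0,0],0.015],[[0,-0.045,0],[0,0,0],0.015],[[0,-0.045,0],[0,0,0],0.015],[[0,-0.045,0],[0,0,0],0.015],[[0,-0.03,0],[0,0,0],0.015],[[0,-0.02,0],[0,0,0],0.015],[[0,0,0],[0,0,0],0.015]]' && python3 -m pendant '[[[-0.02,0,0],[0,0,0],0.015],[[-0.035,0,0],[0,0,0],0.015],[[-0.035,0,0],[0,0,0],0.015],[[-0.035,0,0],[0,0,0],0.015],[[-0.025,0,0],[0,0,0],0.015],[[-0.013,0,0],[0,0,0],0.015],[[0,0,0],[0,0,0],0.015],[[0,0,0],[0,0,0],0.015]]';  python3 - <<'E'
from h import *
snap('side','side4.png');snap('top','top4.png');print(arm.observe()['force'])
a=cv2.imread('pics/side4.png')[60:320,220:480];b=cv2.imread('pics/top4.png')[80:340,210:470]
cv2.imwrite('pics/c5.png',cv2.resize(np.hstack([a,b]),None,fx=1.5,fy=1.5))
E
```

```text
clock: 7.15
position: [0.4887, -0.0248, 0.3245]
ee_rot: [-0.061, -3.14, 0.001]
force: [-0.3, -0.5, -2.5]
width: 0.331
clock: 8.15
position: [0.6516, -0.0277, 0.3248]
ee_rot: [-0.054, -3.141, -0.0]
force: [0.4, -0.5, -2.2]
width: 0.332
[-1.15000435  0.92595674 -1.91665993]
```

View pics/c5.png

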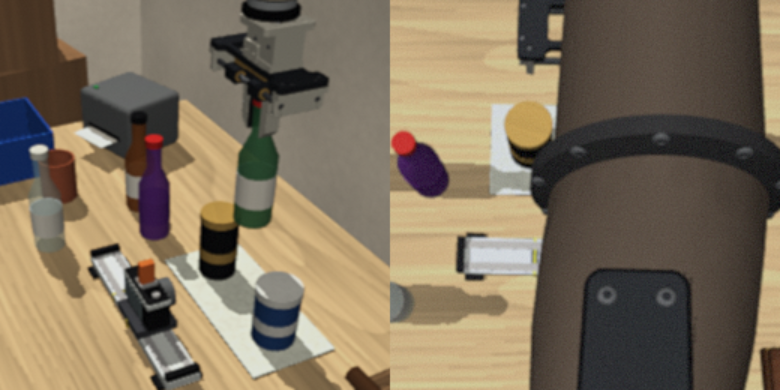

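```bash
cat > fit.py <<'E'
from h import *
from scipy.optimize import least_squares
def bottle(x0,y0,n='side'):
    z=np.load('/tmp/'+n+'.npz'); P=cloud(n,z['d']); rgb=z['p'].astype(int)
    near=(np.hypot(P[...,0]-x0,P[...,1]-y0)<.06)&(z['d']>0)
    g=(rgb[...,1]>rgb[...,0]+12)&(rgb[...,1]>rgb[...,2]+5)&near
    v=np.where(g)[0]; zb=np.percentile(P[g][:,2],[1,50]); 
    g2=near&(P[...,2]>zb[0]+.01)&(P[...,2]<zb[0]+.095)
    out=[]
    for lo in (0.005,.035,.065):
        Q=P[near&(P[...,2]>zb[0]+lo)&(P[...,2]<zb[0]+lo+.03)]
        r=least_squares(lambda c:np.hypot(Q[:,0]-c[0],Q[:,1]-c[1])-.03,[x0,y0],loss='soft_l1',f_scale=.002)
        out.append((len(Q),r.x.round(4)))
    print('green zmin',zb.round(3),out)
def tin(x0,y0,r0,zt,n='side'):
    z=np.load('/tmp/'+n+'.npz'); P=cloud(n,z['d'])
    Q=P[(np.hypot(P[...,0]-x0,P[...,1]-y0)<.055)&(P[...,2]>.025)&(P[...,2]<zt-.012)]
    r=least_squares(lambda c:np.hypot(Q[:,0]-c[0],Q[:,1]-c[1])-r0,[x0,y0],loss='soft_l1',f_scale=.002)
    print('tin',len(Q),r.x.round(4)); return r.x
E
python3 - <<'E'
from fit import *
bottle(.652,-.03); a=tin(.654,.062,.035,.13); b=tin(.651,-.127,.037,.11); print((a+b)/2)
E
```

```text
green zmin [0.181 0.285] [(291, array([ 0.6549, -0.0323])), (315, array([ 0.6552, -0.0322])), (326, array([ 0.6559, -0.0313]))]
tin 717 [0.6585 0.0656]
tin 715 [ 0.6541 -0.1241]
[ 0.65628982 -0.02924667]
```

```bash
python3 -m pendant '[[[0,0.002,0.02],[0,0,0],0.015],[[0,0,0.03],[0,0,0],0.015],[[0,0,0.03],[0,0,0],0.015],[[0,0,0.03],[0,0,0],0.015],[[0,0,0.025],[0,0,0],0.015],[[0,0,0.015],[0,0,0],0.015],[[0,0,0.01],[0,0,0],0.015],[[0,0,0],[0,0,0],0.015],[[0,0,0],[0,0,0],0.015]]';  python3 - <<'E'
from fit import *
snap('side','side5.png');print(arm.observe()['force'])
bottle(.652,-.03)
a=cv2.imread('pics/side5.png')[110:310,280:480]
cv2.imwrite('pics/c6.png',cv2.resize(a,None,fx=3,fy=3))
E
```

```text
clock: 9.38
position: [0.6531, -0.0259, 0.1657]
ee_rot: [0.054, 3.14, 0.0]
force: [-0.3, 0.7, -2.0]
width: 0.33
[-0.90257915  0.39877902 -1.80184988]
green zmin [0.022 0.128] [(173, array([ 0.6583, -0.0299])), (207, array([ 0.6585, -0.03  ])), (264, array([ 0.6587, -0.0293]))]
```

View pics/c6.png

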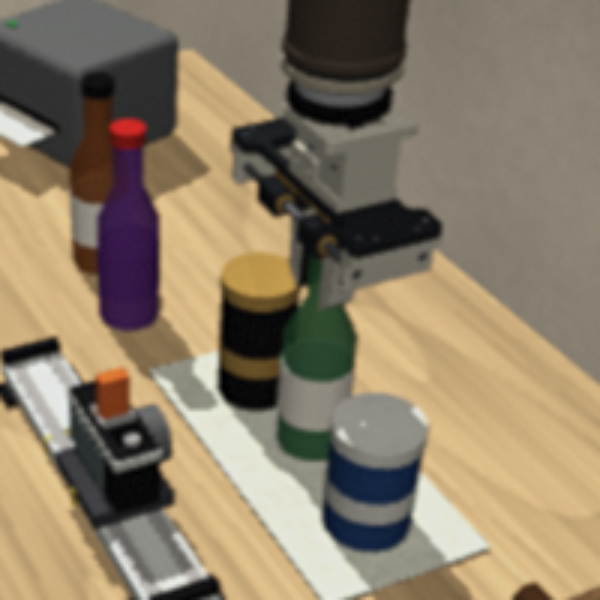

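The bottle hangs centred between the tins, roughly 11 mm above the board. I'm lowering in small steps and watching the force.

```bash
python3 -m pendant '[[[0.001,0,0.004],[0,0,0],0.015],[[0.001,0,0.003],[0,0,0],0.015],[[0,0,0.001],[0,0,0],0.015],[[0,0,0],[0,0,0],0.015]]'; python3 -m pendant '[[[0,0,0.001],[0,0,0],0.015],[[0,0,0.001],[0,0,0],0.015],[[0,0,0],[0,0,0],0.015]]';python3 -m pendant '[[[0,0,0.001],[0,0,0],0.015],[[0,0,0],[0,0,0],0.015]]'
```

```text
clock: 9.93
position: [0.6505, -0.0257, 0.1566]
ee_rot: [-0.054, -3.141, 0.0]
force: [-0.2, -0.8, -3.8]
width: 0.329
clock: 10.3
position: [0.6507, -0.0257, 0.1548]
ee_rot: [0.054, 3.141, -0.0]
force: [-0.1, 0.0, -2.7]
width: 0.332
clock: 10.55
position: [0.6514, -0.0259, 0.1547]
ee_rot: [0.054, 3.139, -0.0]
force: [-0.4, 0.5, 6.2]
width: 0.327
```

Contact: the force went from -2.7 to +6.2 N, so the bottle is standing. I'm releasing it.

```bash
python3 -m pendant '[[[0,0,0],[0,0,0],0.035],[[0,0,0],[0,0,0],0.05],[[0,0,0],[0,0,0],0.07],[[0,0,0],[0,0,0],0.0918],[[0,0,0],[0,0,0],0.0918],[[0,0,0],[0,0,0],0.0918],[[0,0,0],[0,0,0],0.0918],[[0,0,0],[0,0,0],0.0918]]'; python3 - <<'E'
from fit import *
snap('side','side6.png');
bottle(.652,-.03);a=tin(.654,.062,.035,.13); b=tin(.651,-.127,.037,.11); print((a+b)/2)
a=cv2.imread('pics/side6.png')[110:310,280:480]
cv2.imwrite('pics/c7.png',cv2.resize(a,None,fx=3,fy=3))
E
```

```text
clock: 11.55
position: [0.6506, -0.0257, 0.1537]
ee_rot: [0.054, 3.141, 0.0]
force: [-0.2, 0.1, 0.2]
width: 0.997
green zmin [0.009 0.118] [(175, array([ 0.6561, -0.0303])), (181, array([ 0.6557, -0.0305])), (240, array([ 0.6562, -0.0309]))]
tin 640 [0.6584 0.0657]
tin 715 [ 0.6542 -0.1242]
[ 0.6563155  -0.02923264]
```

View pics/c7.png

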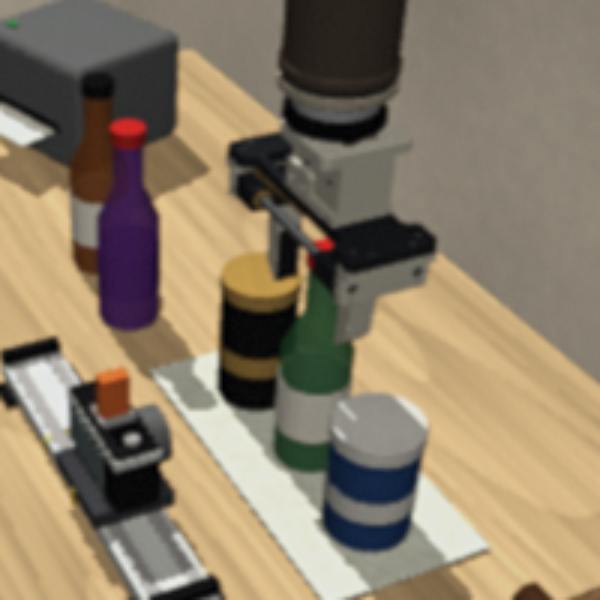

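The bottle stands let go, 1.5 mm from the tins' midpoint, and the tins haven't moved. I'm retreating straight up, then going to the camera grip.

```bash
python3 -m pendant '[[[0,0,-0.015],[0,0,0],0.0918],[[0,0,-0.025],[0,0,0],0.0918],[[0,0,-0.03],[0,0,0],0.0918],[[0,0,-0.03],[0,0,0],0.0918],[[0,0,-0.015],[0,0,0],0.0918],[[0,0,0],[0,0,0],0.0918]]' && python3 -m pendant '[[[0.02,-0.001,0],[0,0,0],0.0918],[[0.035,0,0],[0,0,0],0.0918],[[0.035,0,0],[0,0,0],0.0918],[[0.035,0,0],[0,0,0],0.0918],[[0.03,0,0],[0,0,0],0.0918],[[0.02,0,0],[0,0,0],0.0918],[[0,0,0],[0,0,0],0.0918],[[0,0,0],[0,0,0],0.0918]]'; python3 - <<'E'
from fit import *
snap('side','side7.png');
z=np.load('/tmp/side.npz'); P=cloud('side',z['d'])
m=(abs(P[...,0]-.475)<.06)&(abs(P[...,1]+.02)<.12)&(P[...,2]>.265)&(P[...,2]<.29)
Q=P[m]; print(Q.min(0),Q.max(0))
bottle(.652,-.03)
a=cv2.imread('pics/side7.png')[110:310,250:450]
cv2.imwrite('pics/c8.png',cv2.resize(a,None,fx=3,fy=3))
E
```

```text
clock: 12.35
position: [0.6511, -0.0258, 0.2699]
ee_rot: [0.054, 3.139, 0.0]
force: [0.7, 0.4, -0.3]
width: 1.0
clock: 13.35
position: [0.4761, -0.0205, 0.2683]
ee_rot: [-0.054, -3.141, 0.0]
force: [1.1, 0.1, -0.8]
width: 0.999
[ 0.46383983 -0.08602445  0.26745536] [0.48694624 0.04457079 0.28998841]
green zmin [0.009 0.12 ] [(171, array([ 0.6562, -0.0304])), (191, array([ 0.6557, -0.0308])), (244, array([ 0.656 , -0.0309]))]
```

View pics/c8.png

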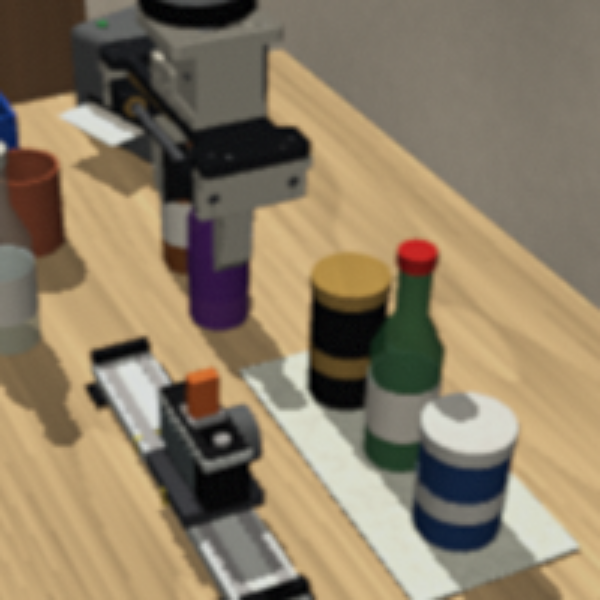

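The gripper hangs over the orange grip (crop (203,393)) and the bottle stands. I'm descending and closing.

```bash
python3 -m pendant '[[[0,0,0.02],[0,0,0],0.0918],[[0,0,0.03],[0,0,0],0.0918],[[0,0,0.03],[0,0,0],0.0918],[[0,0,0.03],[0,0,0],0.0918],[[0,0,0.025],[0,0,0],0.0918],[[0,0,0.015],[0,0,0],0.0918],[[0,0,0.006],[0,0,0],0.0918],[[0,0,0],[0,0,0],0.0918],[[0,0,0],[0,0,0],0.0918]]' 15; python3 -m pendant '[[[0,0,0],[0,0,0],0.03],[[0,0,0],[0,0,0],0.03],[[0,0,0],[0,0,0],0.03],[[0,0,0],[0,0,0],0.03],[[0,0,0],[0,0,0],0.03],[[0,0,0],[0,0,0],0.03],[[0,0,0],[0,0,0],0.03],[[0,0,0],[0,0,0],0.03]]' 15; python3 - <<'E'
from fit import *
snap('side','side8.png');
a=cv2.imread('pics/side8.png')[160:330,250:420]
cv2.imwrite('pics/c9.png',cv2.resize(a,None,fx=3.5,fy=3.5))
E
```

```text
clock: 14.52
position: [0.4763, -0.0206, 0.1134]
ee_rot: [0.054, 3.14, 0.0]
force: [1.0, -0.3, -1.0]
width: 0.998
clock: 15.52
position: [0.4757, -0.0206, 0.1127]
ee_rot: [-0.054, -3.141, -0.0]
force: [-0.1, 0.4, 0.4]
width: 0.329
```

View pics/c9.png

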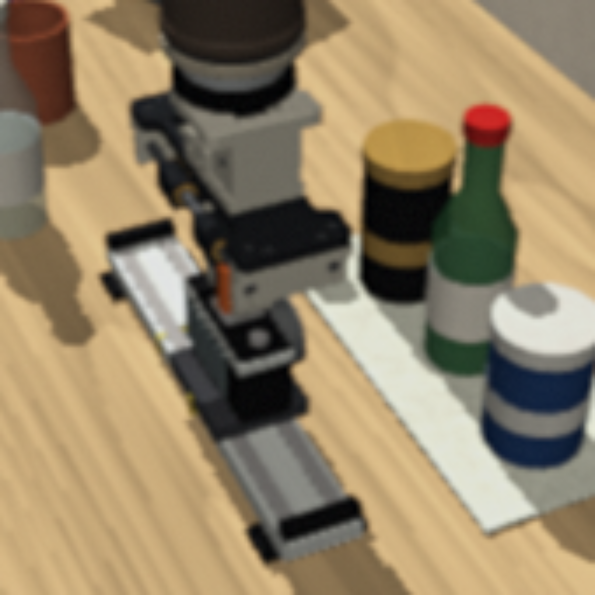

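The fingers straddle the grip and the opening is 30 mm as commanded. Now I'm closing fully.

```bash
python3 -m pendant '[[[0,0,0],[0,0,0],0.0],[[0,0,0],[0,0,0],0.0],[[0,0,0],[0,0,0],0.0],[[0,0,0],[0,0,0],0.0],[[0,0,0],[0,0,0],0.0],[[0,0,0],[0,0,0],0.0]]' 15;python3 -m pendant '[[[0,0,0],[0,0,0],0.0],[[0,0,0],[0,0,0],0.0]]' 25
```

```text
clock: 16.32
position: [0.4757, -0.0206, 0.1127]
ee_rot: [0.054, 3.141, 0.0]
force: [0.5, 0.4, 0.3]
width: 0.155
clock: 16.58
position: [0.4756, -0.0206, 0.1127]
ee_rot: [0.054, 3.141, 0.0]
force: [0.4, -0.1, 0.0]
width: 0.148
```

Gripped (13.6-14.2 mm). I'm sliding along the rail, stopping short at about 60 mm to measure.

```bash
python3 -m pendant '[[[0,0.004,0],[0,0,0],0.0],[[0,0.008,0],[0,0,0],0.0],[[0,0.01,0],[0,0,0],0.0],[[0,0.01,0],[0,0,0],0.0],[[0,0.01,0],[0,0,0],0.0],[[0,0.01,0],[0,0,0],0.0],[[0,0.008,0],[0,0,0],0.0],[[0,0,0],[0,0,0],0.0],[[0,0,0],[0,0,0],0.0]]'; python3 - <<'E'
from h import *
print(arm.observe()['force'],arm.observe()['position'])
for n in('side','top'):
  snap(n,n+'9.png')
a=cv2.imread('pics/side9.png')[200:300,260:360];b=cv2.imread('pics/top9.png')[200:300,260:360]
cv2.imwrite('pics/c10.png',cv2.resize(np.hstack([a,b]),None,fx=4,fy=4,interpolation=cv2.INTER_CUBIC))
E
```

```text
clock: 17.7
position: [0.4776, 0.0403, 0.1127]
ee_rot: [-0.053, -3.141, -0.002]
force: [-1.2, 5.1, 0.2]
width: 0.155
[-1.24141977  5.10946992  0.21848866] [0.47762976 0.04034133 0.11273194]
```

View pics/c10.png

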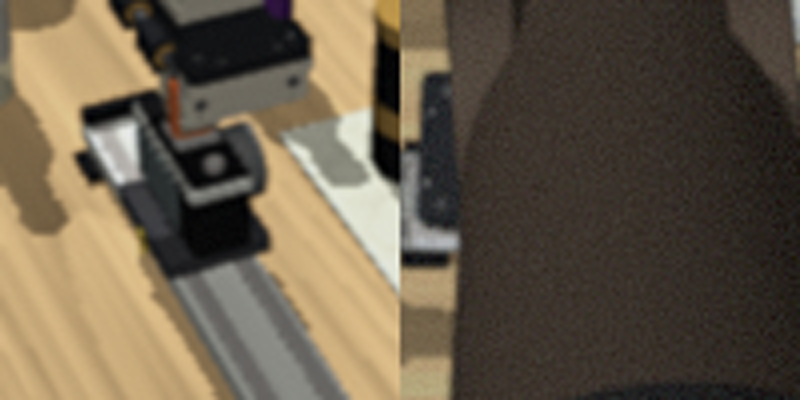

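```bash
python3 -m pendant '[[[0,0,0],[0,0,0],0.0],[[0,0,0],[0,0,0],0.0]]'; python3 - <<'E'
from h import *
for f,n in(('side0','side'),('side9','side'),('side8','side')):
  im=cv2.imread(f'pics/{f}.png').astype(int)[210:300,270:345]; b,g,r=im[...,0],im[...,1],im[...,2]
  hsv=cv2.cvtColor(im.astype(np.uint8),cv2.COLOR_BGR2HSV)
  y=(hsv[...,1]>150)&(hsv[...,0]>20)&(hsv[...,0]<38)&(hsv[...,2]>70)
  k,l,s,c=cv2.connectedComponentsWithStats(y.astype(np.uint8),connectivity=8)
  print(f,[(s[i,4],(c[i]+[270,210]).round(1)) for i in range(1,k)])
  cv2.imwrite(f'pics/q_{f}.png',cv2.resize(im.astype(np.uint8),None,fx=8,fy=6.6,interpolation=cv2.INTER_CUBIC))
# side cam: world y reads -4mm
for y in (.035,.040,.045,.05,.055,.06): print(y,proj('side',[[.4466,y-.004,.02],[.4476,y-.004,.03]]).round(1).tolist())
E
```

```text
clock: 18.05
position: [0.4777, 0.0395, 0.1127]
ee_rot: [-0.054, -3.141, -0.001]
force: [-1.2, 4.1, 0.8]
width: 0.148
side0 [(np.int32(5), array([304.2, 275. ]))]
side9 [(np.int32(2), array([295. , 258.5])), (np.int32(1), array([296., 261.]))]
side8 [(np.int32(5), array([304.2, 275. ]))]
0.035 [[297.9, 264.6], [298.1, 261.5]]
0.04 [[297.1, 263.4], [297.3, 260.3]]
0.045 [[296.3, 262.3], [296.5, 259.1]]
0.05 [[295.6, 261.1], [295.8, 258.0]]
0.055 [[294.8, 259.9], [295.0, 256.8]]
0.06 [[294.0, 258.7], [294.2, 255.6]]
```

View pics/q_side0.png

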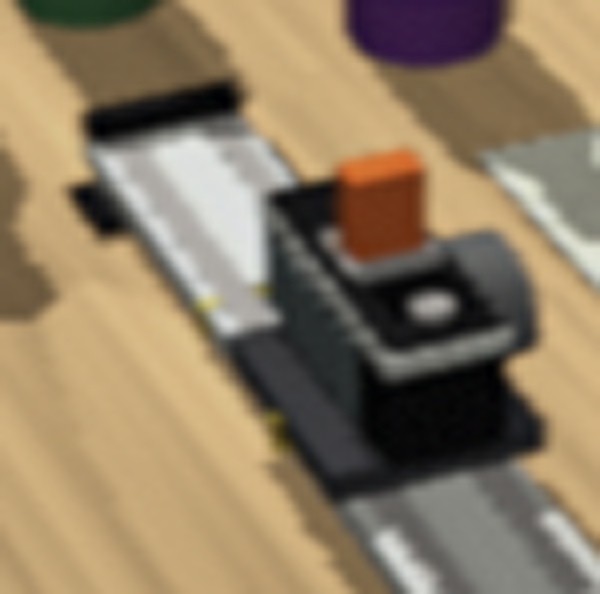

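View pics/q_side9.png

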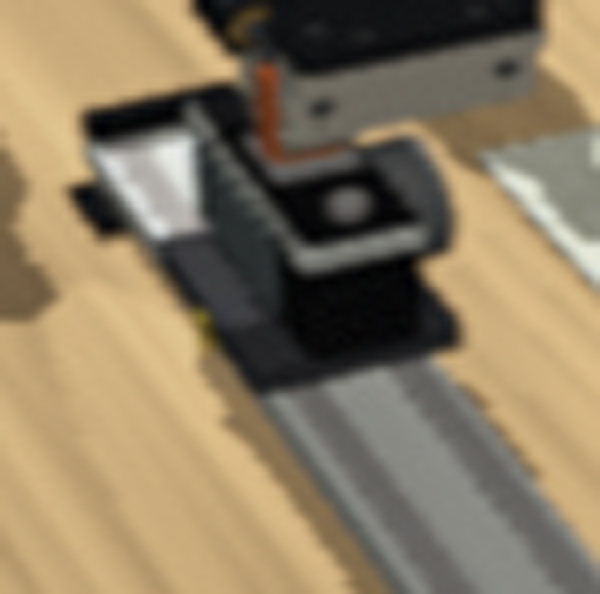

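The yellow pointer and the yellow mark are still distinct in the side crop ((205,330) region), and the start range means at least 80 mm of travel. The notch is therefore still about 20 mm ahead, so I'll go on in smaller steps and watch the force.

```bash
python3 -m pendant '[[[0,0.003,0],[0,0,0],0.0],[[0,0.004,0],[0,0,0],0.0],[[0,0.003,0],[0,0,0],0.0],[[0,0,0],[0,0,0],0.0]]'; python3 -m pendant '[[[0,0.002,0],[0,0,0],0.0],[[0,0.001,0],[0,0,0],0.0],[[0,0,0],[0,0,0],0.0]]';  python3 - <<'E'
from h import *
print(arm.observe()['force'],arm.observe()['position'])
snap('side','side10.png')
im=cv2.imread('pics/side10.png')[210:300,270:345]
cv2.imwrite('pics/q_side10.png',cv2.resize(im,None,fx=8,fy=6.6,interpolation=cv2.INTER_CUBIC))
E
```

```text
clock: 18.55
position: [0.4779, 0.049, 0.1127]
ee_rot: [-0.055, -3.141, 0.001]
force: [-0.9, -1.3, 1.9]
width: 0.15
clock: 18.92
position: [0.4781, 0.0523, 0.1127]
ee_rot: [-0.054, -3.141, 0.0]
force: [-2.3, -2.7, 3.4]
width: 0.151
[-2.27797385 -2.67593093  3.4261287 ] [0.47806324 0.05230463 0.11271851]
```

View pics/q_side10.png

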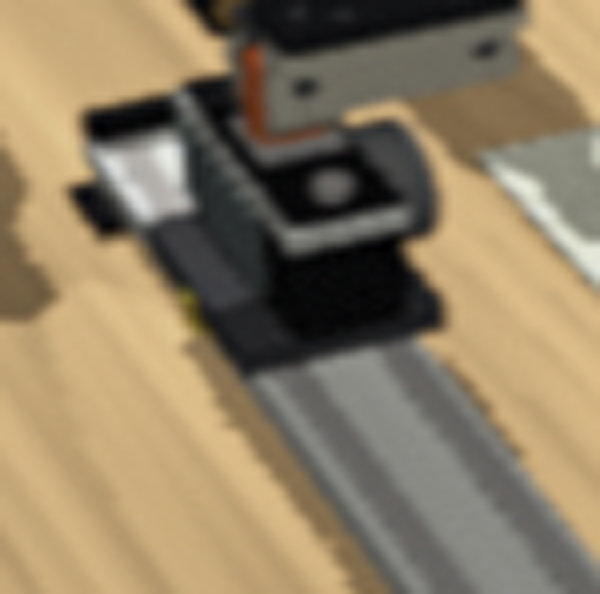

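Now there's plain friction (-2.7 N), at 73 mm of travel. I'm feeling for the click in 2 mm steps.

```bash
for i in 1 ; do python3 -m pendant '[[[0,0.002,0],[0,0,0],0.0],[[0,0,0],[0,0,0],0.0]]'; python3 -m pendant '[[[0,0.002,0],[0,0,0],0.0],[[0,0,0],[0,0,0],0.0]]';python3 -m pendant '[[[0,0.002,0],[0,0,0],0.0],[[0,0,0],[0,0,0],0.0],[[0,0,0],[0,0,0],0.0]]'; done | grep -v rot
```

```text
clock: 19.23
position: [0.4782, 0.0548, 0.1127]
force: [-3.6, -1.0, 4.5]
width: 0.152
clock: 19.48
position: [0.4782, 0.0571, 0.1127]
force: [-3.5, 0.8, 3.9]
width: 0.151
clock: 19.85
position: [0.4783, 0.0593, 0.1127]
force: [-3.7, 4.1, 3.4]
width: 0.155
```

The pull has turned forward (+4 N), so the ball is drawing the carriage in. I'm continuing in 1 mm steps until the force reverses.

```bash
for i in 1 ; do python3 -m pendant '[[[0,0.001,0],[0,0,0],0.0],[[0,0,0],[0,0,0],0.0]]'; python3 -m pendant '[[[0,0.001,0],[0,0,0],0.0],[[0,0,0],[0,0,0],0.0],[[0,0,0],[0,0,0],0.0]]'; done | grep -v rot;  python3 - <<'E'
from h import *
snap('side','side11.png')
im=cv2.imread('pics/side11.png')[210:300,270:345]
cv2.imwrite('pics/q_side11.png',cv2.resize(im,None,fx=8,fy=6.6,interpolation=cv2.INTER_CUBIC))
E
```

```text
clock: 20.1
position: [0.4783, 0.0596, 0.1127]
force: [-4.8, 2.6, 3.4]
width: 0.156
clock: 20.48
position: [0.4783, 0.0601, 0.1127]
force: [-5.9, 1.0, 5.2]
width: 0.15
```

View pics/q_side11.png

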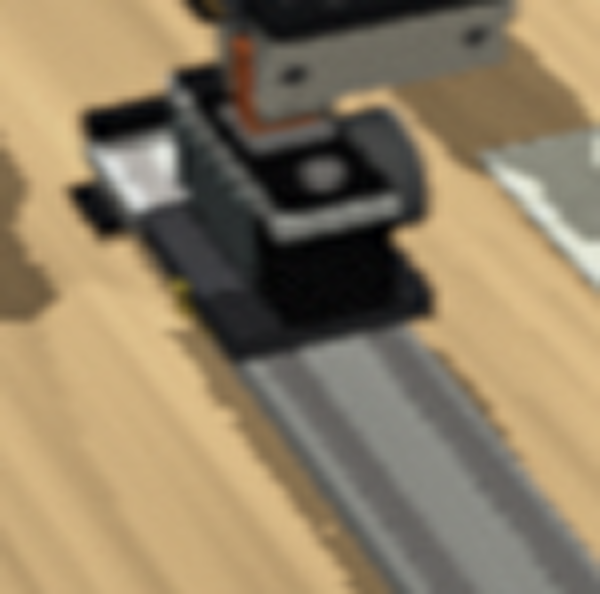

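```bash
for i in 1 ; do python3 -m pendant '[[[0.001,0.001,0],[0,0,0],0.0],[[0,0,0],[0,0,0],0.0],[[0,0,0],[0,0,0],0.0]]';  python3 -m pendant '[[[0.001,0.001,0],[0,0,0],0.0],[[0,0,0],[0,0,0],0.0],[[0,0,0],[0,0,0],0.0]]'; done | grep -v rot
```

```text
clock: 20.9
position: [0.4783, 0.0607, 0.1127]
force: [2.1, -4.6, -2.8]
width: 0.154
clock: 21.28
position: [0.4783, 0.0611, 0.1128]
force: [6.8, -6.8, -7.2]
width: 0.15
```

The force has reversed (-6.8 N), so the centre lies between 0.060 and 0.061. I'm easing the load off to sit in the middle.

```bash
python3 -m pendant '[[[-0.001,-0.001,0],[0,0,0],0.0],[[0,0,0],[0,0,0],0.0],[[0,0,0],[0,0,0],0.0],[[0,0,0],[0,0,0],0.0]]' | grep -v rot; python3 - <<'E'
from fit import *
snap('side','side12.png');snap('top','top12.png')
bottle(.652,-.03);a=tin(.654,.062,.035,.13); b=tin(.651,-.127,.037,.11)
P=cloud('side',np.load('/tmp/side.npz')['d'])
P0=0
Q=P[(P[...,0]>.4)&(P[...,0]<.55)&(P[...,1]>-.25)&(P[...,1]<.2)&(P[...,2]>.097)&(P[...,2]<.107)];print('camtop',len(Q),cv2.minAreaRect(Q[:,:2].astype(np.float32)))
print(arm.observe()['force'],arm.observe()['position'],arm.observe()['dq'].round(4))
E
```

```text
clock: 21.78
position: [0.4783, 0.0609, 0.1127]
force: [4.7, -4.6, -4.8]
width: 0.149
green zmin [0.01  0.121] [(171, array([ 0.6563, -0.0306])), (184, array([ 0.6556, -0.0307])), (247, array([ 0.656, -0.031]))]
tin 640 [0.6586 0.0658]
tin 713 [ 0.6542 -0.1243]
camtop 295 ((0.4875587224960327, 0.05773789808154106), (0.10181325674057007, 0.05642891302704811), 88.57003784179688)
[ 4.16211067 -5.00801718 -4.49304374] [0.47831019 0.06085451 0.11275003] [ 0.0004 -0.0008  0.0007 -0.002   0.0005  0.0022 -0.0003]
```

View pics/side12.png

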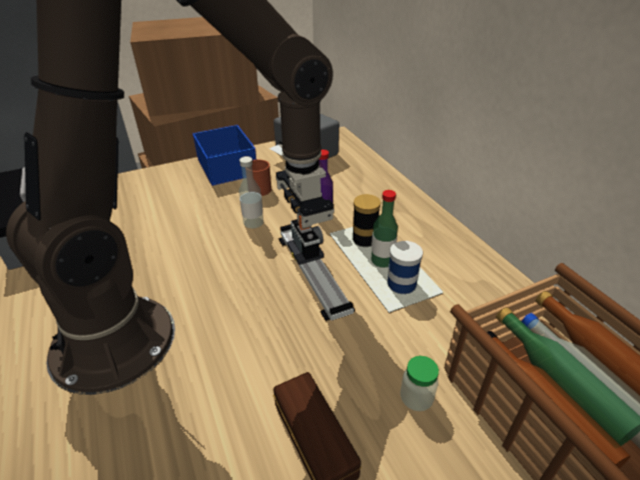

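```bash
python3 -m pendant '[[[-0.0007,-0.001,0],[0,0,0],0.0],[[0,0,0],[0,0,0],0.0],[[0,0,0],[0,0,0],0.0],[[0,0,0],[0,0,0],0.0]]' | grep -v rot
```

```text
clock: 22.38
position: [0.4783, 0.0606, 0.1127]
force: [2.2, 0.5, -4.7]
width: 0.151
```

```bash
python3 - <<'E'
from h import *
from scipy.optimize import least_squares
t=[304.75,275.15]
r=least_squares(lambda p:(proj('side',[[p[0],-.0246,p[1]]])[0]-t),[.44,.03]);print('pointer x,z',r.x)
for z in(.022,.025):
  r=least_squares(lambda p:(proj('side',[[p[0],p[1],z]])[0]-[295.9,256.2]),[.447,.06]);print('line x,y(side frame)',r.x, 'true y',r.x[1]+.004)
P=cloud('side',np.load('/tmp/side.npz')['d'])
r=proj('side',[[.4476,.0567,.025]]);print(r)
c=arm.camera_params('top'); 
z=cv2.imread('pics/top0.png')
hsv=cv2.cvtColor(z,cv2.COLOR_BGR2HSV)[235:270,295:320].astype(int)
w=((hsv[...,0]>20)&(hsv[...,0]<40)&(hsv[...,1]>110)); ys,xs=np.where(w); print(np.c_[xs+295,ys+235].tolist())
for y in(.055,.06,.065): print(y,proj('top',[[.4776,y+.0025,.025]]).round(1))
print(proj('top',[[.4757,-.0206+.0025,.143]]))
E
```

```text
pointer x,z [0.44141567 0.03318346]
line x,y(side frame) [0.45383369 0.06085692] true y 0.06485691759604899
line x,y(side frame) [0.45259255 0.05758226] true y 0.061582264422454194
[[294.21681642 256.96166573]]
[[306, 247], [307, 247], [306, 248], [307, 248], [306, 249], [307, 249], [306, 250], [306, 251], [306, 252], [306, 253], [306, 254], [306, 263]]
0.055 [[308.7 251. ]]
0.06 [[306.5 251. ]]
0.065 [[304.4 251. ]]
[[344.54001676 244.374771  ]]
```

The yellow line in the first top picture projects to y = 0.0605 and the carriage is at 0.0606 with the load balanced. Handing in.

```bash
python3 -m pendant '[[[0,0,0],[0,0,0],0.0],[[0,0,0],[0,0,0],0.0],[[0,0,0],[0,0,0],0.0],[[0,0,0],[0,0,0],0.0]]' | grep -v rot; python3 -c "
from cell import arm
print(arm.sign_off())"
```

```text
clock: 22.88
position: [0.4783, 0.0605, 0.1128]
force: [2.8, 0.2, -4.5]
width: 0.148
the job is handed in; nothing more can be done
None
```

The green bottle is on the white board between the tins, and the camera is gripped in the notch at the yellow line. I handed the job in at 22.9 s, and it gave no verdict.

- **Bottle:** I took it by the neck, lowered it until I felt contact (the vertical force went from -2.7 to +6.2 N) and let it go. The last picture puts it about 1.5 mm from the tins' midpoint and upright. The tins measured the same before and after, and nothing else looked disturbed.
- **Camera:** I slid it about 81 mm by its orange grip. The ball's pull showed as +4 N, then reversed to about -7 N about 1 mm past the middle, and I eased back to near 0 N along the rail. The last tool reading was y = 0.0605 m, and the yellow line in the first top picture is also at 0.0605 m. The last grip setting was 25 N.

**Checks that disagreed:**
- The two cameras differed by about 7 mm in y. I settled on a middle value using the robot's base and the gripper finger.
- A forward force of 4–5 N appeared at 60 mm of travel, well short of the notch. I could not explain it, and it was gone in the next step.
- At the end, about 3 N sideways and 4.5 N vertical remained on the tool.

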